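Count to the third gap and slide the cassette home

ROBOT

A 7-joint arm with a two-finger parallel gripper is mounted at the origin on the work surface. World frame = base frame: x ahead of the robot, y to its left, z up, the work surface at z = 0. Lengths are in m, angles in rad, forces in N, time in s.
With the tool pointing down it reaches from about 0.4 to 0.85 m from the base axis. Payload 6.9 kg.
Tool frame: the origin (TCP) lies at the very end of the fingers, on their centre line; the grasp point (between the pads) lies 19 mm behind it; z points along the fingers, y is the direction in which the jaws open and shut (so a half turn about z gives the same grasp; the last joint's range is limited). The gripper opens to 85 mm and grips with 20 to 120 N. Pads are 22 mm wide; open, the fingers measure 114 mm over their backs; the gripper's body (76 mm by 85 mm) begins 54 mm behind the grasp point. The pads swing forward as they close: fully open they stand 13 mm farther back than shut.
Start: joints at [0.105, 0.507, -0.238, 1.5, 0.126, 1.149, -0.155], TCP at [0.625, -0, 0.231] pointing down, gripper open.
Joint ranges: [-3.08, 3.08], [-0.24, 2.05], [-1.43, 1.35], [0, 2.5], [-1.52, 4.66], [0.17, 1.96], [-2.89, 2.89]. Speed limits (rad/s): [2.39, 2.39, 3.14, 3.14, 3.14, 3.14, 3.14].

INTERFACE

Orientations are given as a 3x3 rotation matrix whose columns are the frame's x, y, z axes.
In Python, from station import bot, cams, close_job gives the robot as it stands. Calls block until the motion is done:
- bot.move_to(position, orientation): joint-space move of the TCP to a pose.
- bot.move_l(position, frame=None, velocity=0.15): straight line of the TCP; frame=None keeps the orientation; velocity is the mean speed in m/s.
- bot.set_joints(angles): joint-space move.
- bot.open_gripper() and bot.clamp(force=None): open the fingers fully, or close them until they stop; force is the grip in N (None keeps the last).
- bot.sleep(seconds).
- bot.ik(position, orientation): joint angles nearest the present ones, or None.
- bot.get_state(): the state.
- cams.capture(name): name is "scene" or "side" or "wrist"; returns a dict with "img" (480x640x3 uint8, red, green, blue), "fx", "fy", "cx", "cy" (pixels), "T" (4x4, takes a point from camera to world coordinates); the wrist camera has in their place "mount" (4x4, takes a point from camera to tool coordinates, whose origin is the TCP and whose axes are the flange's). Camera axes: x right, y down, z forward; pixel columns grow to the right and rows downward; lengths in m; the calibration is good to about 2 mm. A picture is of the moment at which its call begins: read the wrist's pose just before it. There is no depth.
A pose or a line that the arm cannot do raises bot.PlanningError and nothing moves.
- close_job(): hands the job in, once; it reports no verdict.
The state is a dict: "clock": time; "joint_positions": joint angles; "qvel": joint speeds; "joint_efforts": joint torques, N m; "tool_pos": TCP position; "ee_rot": TCP orientation; "ft_force": force on the tool from outside, world axes, zero at the start; "wrist_torque": the same for the moment, N m; "gripper_width": opening from 0.0 (shut) to 1.0 (fully open).
Only numpy, scipy, OpenCV 4.12 (cv2) and the standard library are available. Lean on these libraries where they do the work, as an engineer would, in place of code of your own. Each camera call takes 0.05 s, during which the arm holds its last target.

TASK

At the laser-marking bench, put a fingertip behind the orange rider and run it along the rack's rail, counting the gaps from the red end (gaps that are already filled count too), past the first and the second, and leave the rider level with the third gap without running it on towards the fourth. Then push the blue cassette across the table with the fingers until it is fully home in that third gap, against the rack's back wall. Nothing may be picked up, no other gap entered, and everything else stays where it is.

Things in the scene. Friction and masses are not known exactly. Their poses are not given: they have to be found in the camera images.
- rack: Divider rack fixed to the table, its place and yaw varying: 7 upright fins 42 mm apart leave 6 gaps 34 mm wide, open to the front (robot) and above; no floor plate. The fin at the robot's left is red, the others aluminium. Origin: on the table at the mouth (front ends of the fins), midway along the row. x points into the gaps, away from the robot; y along the row to the red end; z up.
- gap1 (a point): Middle of the mouth of the first gap, next to the red fin, at table height; axes as the rack's. Gap centres counted from the red end, in the rack's frame: y = +105, +63, +21, -21, -63, -105 mm. Fins are 8 mm thick, 34 mm high, 52 mm deep, with rounded front ends.
- gap3 (a point): Middle of the mouth of the third gap from the red end, at table height (x = 0, y = +21 mm in the rack's frame; axes as the rack's). All gaps end at a grey back wall, 16 mm thick and 40 mm high, whose front face is 52 mm behind the mouth.
- rail (a point): Middle of the top of the straight steel rail, 48 mm above the table, over the back wall (x = 60 mm, y = +18 mm in the rack's frame). The rail is 10 mm wide and runs along the rack's y from -130 to +166 mm, beyond the red fin; red bracket 50 mm high at that end, grey stop 56 mm high at the other.
- rider (a joint): Travel in m of the orange rider along the rail, growing away from the red end (along the rack's -y). The rider stands at y = 135 mm minus the travel in the rack's frame: 0.030 is level with the first gap, 0.072 the second, 0.114 the third, 0.156 the fourth. Starts at 0 to 0.018. Slides with about 1.2 N of friction, no spring; stays where left.
- rider_mid (a point): Centre of the rider: an orange block 22 mm (across the rail) by 16 mm (along the rail) by 30 mm high on top of the rail, from 48 to 79 mm above the table, with a small white pointer on top. Axes as the rack's. This point is 63.5 mm above the table.
- cassette: The blue cassette: a rigid block 60 mm long (its x), 26 mm wide (its y), 30 mm high, about 130 g (varies), silver tag on top, loose on the table before the second to fourth gaps, turned up to 0.2 rad from the rack's x axis. Origin: centre of its underside; z up. Fully home, its centre is at x = +22 mm in the rack's frame, 8 mm standing out.
- spare_a: Grey cassette of the same size standing home in the first or fifth gap; leave it. Origin: centre of its underside.
- spare_b: Black cassette of the same size standing home in the first or fifth gap; leave it. Origin: centre of its underside.
- tape: Yellow tape roll, 94 mm across, 19 mm high; origin: centre of its underside.
- mouse: Black computer mouse, 100 x 60 x 32 mm; origin: centre of its underside.
- screwdriver: Screwdriver lying on the table; origin: its underside.
- pliers: Red-handled pliers, about 140 mm long, 14 mm high, lying flat; origin: underside, near the joint.
- stand: Blue printed stand, 90 mm across, 155 mm high; origin: centre of its underside.
- mug: White mug, 80 mm across, 95 mm high; origin: centre of its underside.

How it is judged:
On the way, in this order (a step that is already met when the one before it is completed fails the run):
1. a fingertip pushes the rider to the first gap (value of joint rider above 0.028 m and contact force between the fingers and rider above 0.1 N).
2. and on past the second gap (value of joint rider above 0.07 m and contact force between the fingers and rider above 0.1 N).
3. the rider rests level with the third gap (value of joint rider between 0.103 and 0.125 m and velocity of joint rider below 0.01 m/s), for 0.3 s.
4. the blue cassette is fully home in the third gap (x of cassette in the frame of rack between 0.016 and 0.03 m and y of cassette in the frame of rack between 0.014 and 0.028 m and angle between the x axis of cassette and the x axis of rack, either way round below 0.15 rad and height (world z) of cassette below 0.004 m and angle between cassette's own z axis and vertical below 0.08 rad and linear speed of cassette below 0.01 m/s), for 0.2 s.
At the end, for the whole second after the job is handed in: The rider rests within 11 mm of the third gap's centre; the blue cassette stands flat on the table in the third gap, its far end within 6 mm of the back wall, straight (within 0.15 rad), at rest (all of step 4 and value of joint rider between 0.103 and 0.125 m); the robot touches nothing.
It fails at once if the rider is run on to the fourth gap (more than 21 mm past the third) (value of joint rider above 0.135 m).
It fails at once if the blue cassette is lifted or tipped over (height (world z) of cassette above 0.015 m or angle between cassette's own z axis and vertical above 0.5 rad).
It fails at once if the blue cassette enters another gap (more than 12 mm deep) (x of cassette in the frame of rack above -0.018 m and (y of cassette in the frame of rack below 0.001 m or y of cassette in the frame of rack above 0.041 m)).
It fails at once if another thing is moved by more than 15 mm (distance of any of spare_a, spare_b, tape, mouse, screwdriver, pliers, stand, mug from where it was at the start of the episode above 0.015 m).
It also fails if it takes over 64 s, if anything falls off the work surface, if the arm or the gripper's body presses on something with over 40 N, if the wrist force passes 120 N, or if a joint passes its speed limit or range.

## Working session

There is one attempt and no reset: what is moved stays moved. The work goes in short steps, each a Python script; the robot and the scene stay as the last script left them, time stands still between calls to the robot, and variables do not carry over. Pictures are saved under pics/ and viewed, and the job is handed in when it is done.

```bash
ls; mkdir -p pics; python3 - <<'E'
from station import bot,cams
import cv2,numpy as np
s=bot.get_state();print(s['clock'],s['tool_pos'],s['ee_rot'],s['gripper_width'])
for n in['scene','side','wrist']:
    c=cams.capture(n);cv2.imwrite(f'pics/{n}0.png',c['img'][:,:,::-1])
    np.savez(f'{n}0.npz',**c);print(n,c['fx'],c['cx'],c['cy'],np.round(c.get('T',c.get('mount')),3).tolist())
E
```

```text
pics
0.0 [ 6.24516182e-01 -1.25618226e-04  2.30435556e-01] [[ 4.23634047e-05  9.99998471e-01 -1.74821883e-03]
 [ 9.99999998e-01 -4.24588344e-05 -5.45497491e-05]
 [-5.46238931e-05 -1.74821652e-03 -9.99998470e-01]] 0.9963711924344666
scene 443.09367270765796 326.3681969327786 242.202244397198 [[0.847, 0.316, -0.428, 0.954], [0.532, -0.512, 0.674, -0.734], [-0.006, -0.799, -0.602, 0.712], [0.0, 0.0, 0.0, 1.0]]
side 552.1391884310922 317.7715183820311 234.73946855992529 [[-0.903, -0.313, 0.293, 0.211], [-0.429, 0.641, -0.637, 0.687], [0.012, -0.701, -0.713, 0.829], [0.0, 0.0, 0.0, 1.0]]
wrist 356.1431027969513 318.0781300618524 245.11774861140844 [[0.0, -0.958, -0.288, 0.074], [1.0, 0.0, 0.0, 0.001], [0.0, -0.288, 0.958, -0.143], [0.0, 0.0, 0.0, 1.0]]
```

View pics/scene0.png

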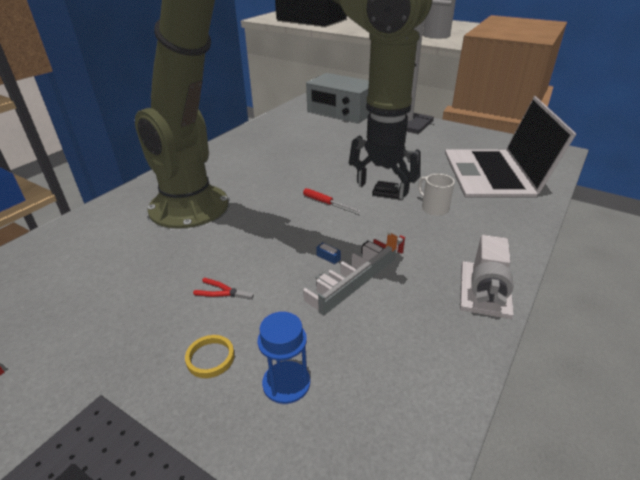

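View pics/side0.png

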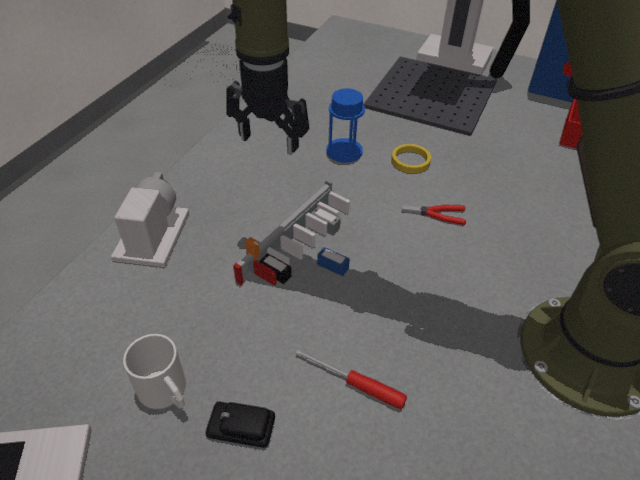

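View pics/wrist0.png

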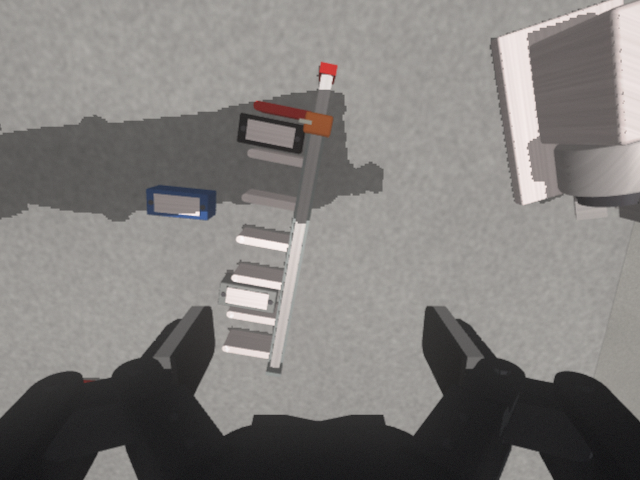

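The wrist view shows everything: the bracket is at (327,70), the rider at about (319,124) and the stop at (274,368). The black spare is in gap 1, the grey spare in gap 5, and the blue cassette at (180,203). I'll measure these now.

```bash
cat > h.py <<'E'
import numpy as np,cv2
def ray(c,uv,z,T):
    uv=np.atleast_2d(uv).astype(float)
    d=np.c_[(uv[:,0]-c['cx'])/c['fx'],(uv[:,1]-c['cy'])/c['fy'],np.ones(len(uv))]@T[:3,:3].T
    o=T[:3,3];t=(z-o[2])/d[:,2];return o+d*t[:,None]
def wristT(c,s):
    M=np.eye(4);M[:3,:3]=s['ee_rot'];M[:3,3]=s['tool_pos'];return M@c['mount']
def hsv(img):return cv2.cvtColor(img,cv2.COLOR_RGB2HSV)
def big(m,k=1):
    cs,_=cv2.findContours(m,cv2.RETR_EXTERNAL,cv2.CHAIN_APPROX_NONE)
    return sorted(cs,key=cv2.contourArea)[::-1][:k]
E
python3 - <<'E'
from h import *
c=dict(np.load('wrist0.npz'));from station import bot
s=bot.get_state();T=wristT(c,s);print(T.round(3).tolist())
H=hsv(c['img']);h,sa,v=H[...,0],H[...,1],H[...,2]
blue=((h>100)&(h<125)&(sa>120)).astype(np.uint8)
org=((h>5)&(h<16)&(sa>150)).astype(np.uint8)
red=(((h<4)|(h>176))&(sa>150)).astype(np.uint8)
for n,m in('blue',blue),('org',org),('red',red):
    for k in big(m,3): print(n,cv2.contourArea(k),cv2.boundingRect(k),cv2.boxPoints(cv2.minAreaRect(k)).round(1).tolist())
im=c['img'][40:400,120:400];cv2.imwrite('pics/crop0.png',cv2.resize(im[:,:,::-1],None,fx=2.2,fy=1.65,interpolation=cv2.INTER_NEAREST) if 0 else cv2.resize(im[:,:,::-1],(466,600),interpolation=cv2.INTER_CUBIC))
for n in('scene','side'):
    d=dict(np.load(n+'0.npz'));H=hsv(d['img']);h,sa,v=H[...,0],H[...,1],H[...,2]
    org=((h>5)&(h<16)&(sa>150)).astype(np.uint8)
    for k in big(org,2):print(n,cv2.contourArea(k),cv2.boundingRect(k))
E
```

```text
[[1.0, 0.001, -0.001, 0.626], [0.0, -0.958, -0.288, 0.074], [-0.001, 0.288, -0.958, 0.373], [0.0, 0.0, 0.0, 1.0]]
blue 73.0 (169, 211, 39, 9) [[169.0, 211.0], [207.0, 211.0], [207.0, 219.0], [169.0, 219.0]]
blue 0.0 (153, 190, 1, 1) [[153.0, 190.0], [153.0, 190.0], [153.0, 190.0], [153.0, 190.0]]
blue 0.0 (151, 191, 1, 1) [[151.0, 191.0], [151.0, 191.0], [151.0, 191.0], [151.0, 191.0]]
org 453.5 (303, 111, 29, 26) [[301.6000061035156, 130.89999389648438], [305.70001220703125, 110.5], [332.6000061035156, 115.9000015258789], [328.5, 136.3000030517578]]
red 395.5 (254, 101, 52, 17) [[252.6999969482422, 109.30000305175781], [254.5, 100.30000305175781], [305.29998779296875, 110.5], [303.5, 119.5]]
red 138.0 (320, 63, 17, 13) [[319.0, 72.19999694824219], [321.0, 62.0], [336.6000061035156, 65.0999984741211], [334.5, 75.30000305175781]]
red 0.0 (333, 79, 1, 1) [[333.0, 79.0], [333.0, 79.0], [333.0, 79.0], [333.0, 79.0]]
scene 75.5 (386, 235, 10, 15)
side 161.5 (245, 238, 15, 22)
side 0.0 (514, 10, 1, 1)
```

View pics/crop0.png

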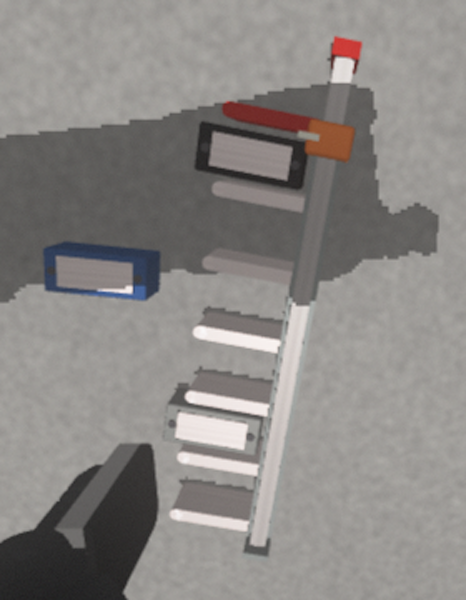

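```bash
python3 - <<'E'
from h import *
c=dict(np.load('wrist0.npz'))
im=c['img'][180:226,140:222];im=cv2.convertScaleAbs(im,alpha=1.6);cv2.imwrite('pics/crop1.png',cv2.resize(im[:,:,::-1],None,fx=9,fy=9,interpolation=cv2.INTER_NEAREST))
E
```

```text
(no output)
```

View pics/crop1.png

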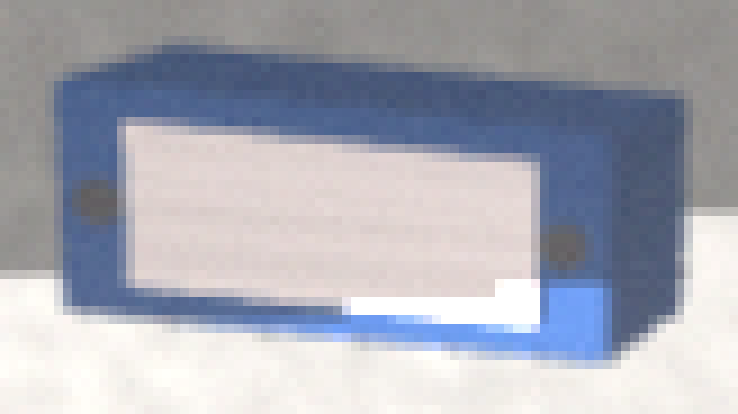

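The top face corners in this crop are TL (55,80), TR (610,128), BR (612,362) and BL (66,312).

```bash
python3 - <<'E'
from h import *
from station import bot
c=dict(np.load('wrist0.npz'));T=wristT(c,bot.get_state())
k=np.array([[55,80],[610,128],[612,362],[66,312]])/9+[140,180]-.5
P=ray(c,k,.030,T)[:,:2];print('cas',P.round(4).tolist(),P.mean(0).round(4))
L=[np.linalg.norm(P[(i+1)%4]-P[i]) for i in range(4)];print('sizes',np.round(L,4))
a=(P[1]-P[0]+P[2]-P[3]);cy=np.arctan2(a[1],a[0]);print('cas yaw',cy)
f=np.array([[227,108],[215,188],[207,262],[198,331],[190,397],[181,457],[174,514]])/1.665+[120,40]-.5
F=ray(c,f,.034,T)[:,:2]
print('fins',F.round(4).tolist(),np.linalg.norm(np.diff(F,axis=0),axis=1).round(4))
yk=(3-np.arange(7))*.042
A=np.c_[np.ones(7),yk];q=np.linalg.lstsq(A,F,rcond=None)[0]
o=q[0];ya=q[1];print('o',o,'ya',ya,np.linalg.norm(ya),'res',(F-A@q).round(4).tolist());yaw=np.arctan2(-ya[0],ya[1]);print('yaw',yaw)
# rail: bracket, stop
b=ray(c,[327.8,68.5],.050,T)[0,:2];st=ray(c,[274.2,368],.056,T)[0,:2];v=b-st
print('bracket',b,'stop',st,np.linalg.norm(v),'yaw rail',np.arctan2(-v[0],v[1]))
R=np.array([[np.cos(yaw),-np.sin(yaw)],[np.sin(yaw),np.cos(yaw)]])
for n,p in('bracket',b),('stop',st),('cas',P.mean(0)):print(n,'rack',((p-o)@R).round(4))
ri=ray(c,[[317,123.5]],.079,T)[0,:2];print('rider',ri,((ri-o)@R).round(4))
print('cas rel yaw',cy-yaw)
E
```

```text
cas [[0.4593, 0.0274], [0.5182, 0.0223], [0.5161, -0.0033], [0.457, 0.0022]] [0.4877 0.0121]
sizes [0.0591 0.0257 0.0593 0.0253]
cas yaw -0.08991200667017443
fins [[0.5697, 0.1025], [0.561, 0.0611], [0.5541, 0.0199], [0.5463, -0.0212], [0.5387, -0.0633], [0.5302, -0.1042], [0.5226, -0.1456]] [0.0423 0.0417 0.0419 0.0428 0.0418 0.0421]
o [ 0.54609511 -0.02156165] ya [0.18575134 0.98495821] 1.0023204238061107 res [[0.0002, -0.0001], [-0.0007, -0.0001], [0.0002, 0.0001], [0.0002, 0.0004], [0.0004, -0.0004], [-0.0003, 0.0], [-0.0001, 0.0]]
yaw -0.18639883569744045
bracket [0.63310882 0.12874506] stop [ 0.57964542 -0.15484677] 0.2885873537922751 yaw rail -0.18633540075641714
bracket rack [0.0577 0.1638]
stop rack [ 0.0577 -0.1248]
cas rack [-0.0637  0.0223]
rider [0.62430578 0.08472849] [0.0572 0.1189]
cas rel yaw 0.09648682902726602
```

```bash
python3 - <<'E'
from h import *
c=dict(np.load('wrist0.npz'))
im=c['img'][55:145,270:350];im=cv2.convertScaleAbs(im,alpha=1.5);cv2.imwrite('pics/crop2.png',cv2.resize(im[:,:,::-1],None,fx=6.5,fy=6.5,interpolation=cv2.INTER_NEAREST))
E
```

```text
(no output)
```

View pics/crop2.png

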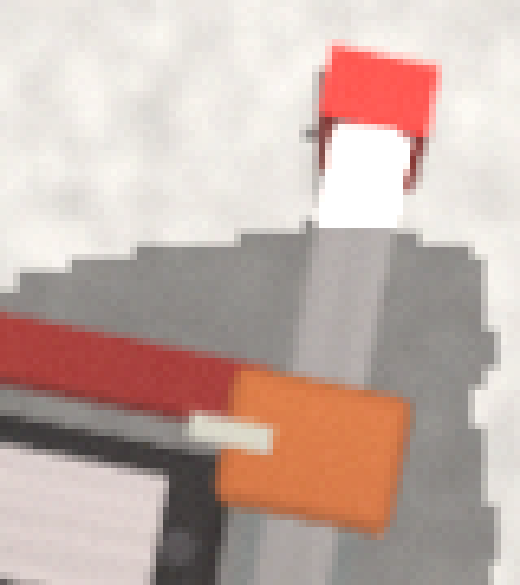

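Measured values, all in the rack frame:

| Item | Measurement | Check |
|---|---|---|
| Fin spacing | about 42 mm | as given |
| Rack yaw | -0.186 | agrees with the rail |
| Rider | y = 0.119 (travel ≈ 0.016) | within the 0 to 0.018 start range |
| Cassette | (-0.064, 0.022), relative yaw ≈ +0.10 | measured size matches the given size |

I'll close the gripper, move behind the rider and check.

```bash
cat >> h.py <<'E'
yaw=-.1864
Rr=np.array([[np.cos(yaw),-np.sin(yaw)],[np.sin(yaw),np.cos(yaw)]])
O=np.array([.5461,-.0216])+Rr@[-.002,0]
def W(x,y,z):return np.r_[O+Rr@[x,y],z]
def toR(p):return (np.asarray(p)[...,:2]-O)@Rr
RT=np.array([[Rr[0,1],Rr[0,0],0],[Rr[1,1],Rr[1,0],0],[0,0,-1.]])
E
python3 - <<'E'
from h import *
from station import bot,cams
bot.clamp(20)
print([bot.ik(W(*p),RT) is not None for p in[(.06,.155,.12),(.06,.155,.06),(.06,.04,.06),(-.13,.02,.014),(-.02,.02,.014)]])
bot.move_to(W(.06,.152,.12),RT)
bot.move_l(W(.06,.152,.060),velocity=.1)
s=bot.get_state();c=cams.capture('wrist');cv2.imwrite('pics/w1.png',c['img'][:,:,::-1])
c=cams.capture('side');cv2.imwrite('pics/s1.png',cv2.resize(c['img'][190:330,150:330,::-1],None,fx=4,fy=4))
print(s['clock'],s['ft_force'],toR(s['tool_pos']),s['tool_pos'],s['gripper_width'])
E
```

```text
[True, True, True, True, True]
2.3583 [-0.05340836  0.10823049 -0.2079503 ] [0.0605733  0.15183767] [0.63179761 0.11675255 0.06064877] -0.002373325443538693
```

View pics/w1.png

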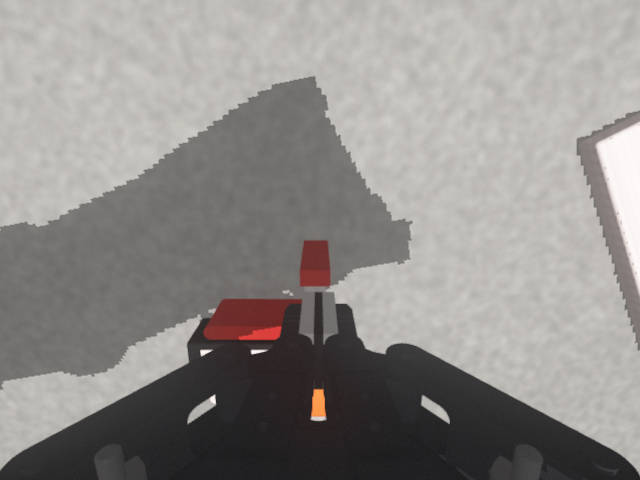

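View pics/s1.png

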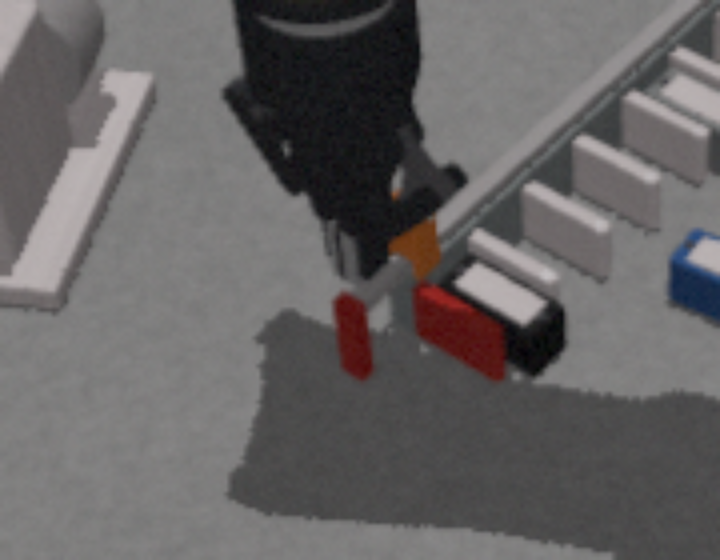

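The closed fingertip stands on the red-end side of the rider, above the bracket and in line with the rail. Next I push it to just short of the target.

```bash
python3 - <<'E'
from h import *
from station import bot,cams
f0=bot.get_state()['ft_force']
for y in(.125,.09,.06,.046):
    bot.move_l(W(.06,y,.060),velocity=.06);s=bot.get_state()
    print(s['clock'],toR(s['tool_pos']).round(4),(Rr.T@(s['ft_force']-f0)[:2]).round(2))
for n in('scene','side'):
    c=cams.capture(n);np.savez(n+'2.npz',**c);cv2.imwrite(f'pics/{n}2.png',cv2.resize(c['img'][180:330,180:440,::-1],None,fx=3,fy=3))
E
```

```text
3.0583 [0.0602 0.1245] [ 0.12 -0.15]
3.7917 [0.0602 0.0897] [-0.16 -0.74]
4.4417 [0.0601 0.0594] [0.4  0.24]
4.825 [0.06   0.0451] [ 0.12 -0.63]
```

View pics/side2.png

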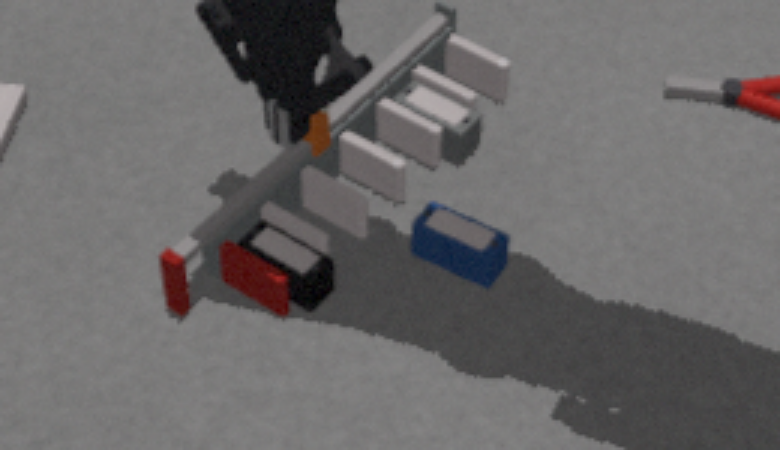

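View pics/scene2.png

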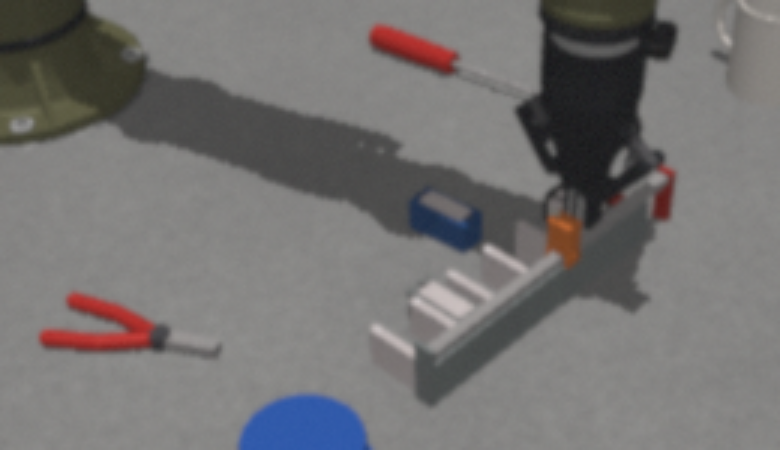

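```bash
python3 - <<'E'
from h import *
from station import bot,cams
bot.move_l(W(.06,.06,.060),velocity=.06)
bot.move_l(W(.06,.06,.10),velocity=.15)
bot.move_to(W(-.02,-.02,.25),RT)
bot.sleep(.3)
s=bot.get_state();c=cams.capture('wrist');T=wristT(c,s);np.savez('w3.npz',Tw=T,**c)
H=hsv(c['img']);h,sa=H[...,0],H[...,1]
org=((h>5)&(h<16)&(sa>150)).astype(np.uint8)
k=big(org)[0];print(s['clock'],cv2.boundingRect(k),cv2.contourArea(k))
cv2.imwrite('pics/w3.png',c['img'][:,:,::-1])
x,y,w,hh=cv2.boundingRect(k);cv2.imwrite('pics/w3c.png',cv2.resize(c['img'][y-15:y+45,x-80:x+40,::-1],None,fx=6,fy=6,interpolation=cv2.INTER_NEAREST));print(x,y)
E
```

```text
6.8 (397, 164, 25, 18) 322.0
397 164
```

View pics/w3.png

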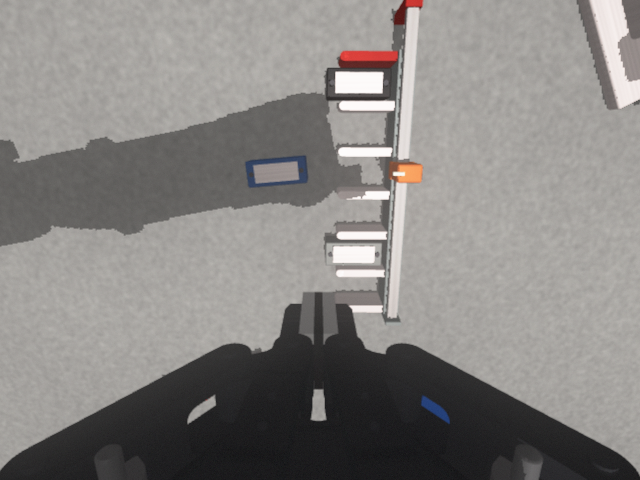

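View pics/w3c.png

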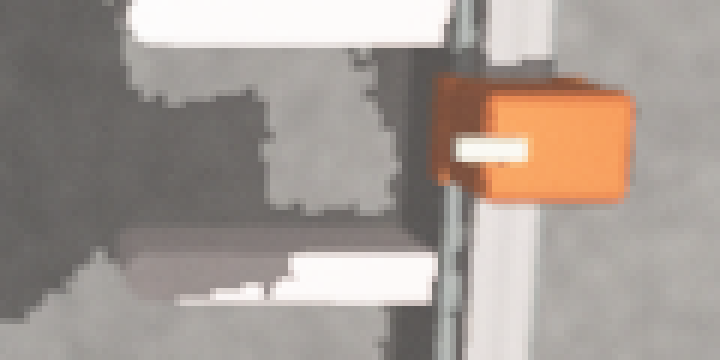

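The rider sits between fins 3 and 4, with its top centre at about (410,173). The cassette is untouched at (277,171). Next I compute the rider travel and refine the cassette pose.

```bash
python3 - <<'E'
from h import *
c=dict(np.load('w3.npz'));T=c['Tw']
r=ray(c,[410,173.1],.079,T);print('rider',toR(r),.135-toR(r)[:,1])
f=np.array([[340,57.5],[340,106],[339,152.5],[338,193],[337.5,236],[337,273]]);print(toR(ray(c,f,.034,T)).round(4).tolist())
im=c['img'][150:195,238:315];cv2.imwrite('pics/w3d.png',cv2.resize(cv2.convertScaleAbs(im,alpha=1.6)[:,:,::-1],None,fx=9,fy=9,interpolation=cv2.INTER_NEAREST))
E
```

```text
rider [[0.05959314 0.02567303]] [0.10932697]
[[-0.0001, 0.1243], [0.0007, 0.0833], [0.0005, 0.0411], [0.0002, 0.0017], [0.0004, -0.043], [0.0006, -0.0841]]
```

View pics/w3d.png

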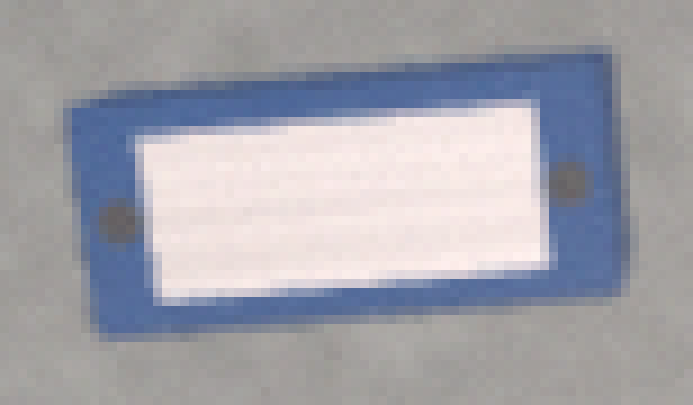

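```bash
python3 - <<'E'
from h import *
c=dict(np.load('w3.npz'));T=c['Tw']
k=np.array([[70,107],[605,62],[624,292],[98,337]])/9+[238,150]-.5
P=toR(ray(c,k,.03,T));print(P.round(4).tolist(),P.mean(0));a=P[1]-P[0]+P[2]-P[3];print(np.arctan2(a[1],a[0]),[np.linalg.norm(P[i]-P[i-1]).round(4) for i in range(4)])
E
```

```text
[[-0.0919, 0.0323], [-0.033, 0.0372], [-0.0311, 0.0122], [-0.0902, 0.0071]] [-0.06157957  0.02222354]
0.0843344768684639 [np.float64(0.0252), np.float64(0.0591), np.float64(0.025), np.float64(0.0593)]
```

The cassette is at rack (-0.0615, 0.022), yaw ≈ +0.09, already in line with gap 3. A push with the flat finger back should square it up. I'll go in behind it, push part of the way and look.

```bash
cat > look.py <<'E'
from h import *
from station import bot,cams
def look(tag):
    for n,(a,b,d,e) in{'side':(180,330,200,440),'scene':(180,330,260,460)}.items():
        c=cams.capture(n);np.savez(f'{n}_{tag}.npz',**c);cv2.imwrite(f'pics/{n}_{tag}.png',cv2.resize(c['img'][a:b,d:e,::-1],None,fx=3,fy=3,interpolation=cv2.INTER_CUBIC))
def push(x,y,z=.010,v=.04):
    bot.move_l(W(x,y,z),velocity=v);s=bot.get_state()
    print(round(s['clock'],2),toR(s['tool_pos']).round(4),s['tool_pos'][2].round(4),(Rr.T@s['ft_force'][:2]).round(2),s['ft_force'][2].round(2))
E
python3 - <<'E'
from look import *
bot.move_to(W(-.13,.0225,.12),RT)
push(-.13,.0225,v=.1)
push(-.115,.0225);push(-.10,.0225);push(-.09,.0225)
push(-.08,.0225);look('a')
E
```

```text
8.83 [-0.1297  0.0226] 0.0104 [0.75 0.19] 0.53
9.36 [-0.1149  0.0224] 0.01 [-0.54 -0.08] -0.25
9.88 [-0.0998  0.0225] 0.01 [0.2  1.07] 0.04
10.28 [-0.0896  0.0225] 0.01 [-0.54 -0.42] 1.07
10.68 [-0.0795  0.0225] 0.01 [-0.31 -0.24] -0.38
```

View pics/side_a.png

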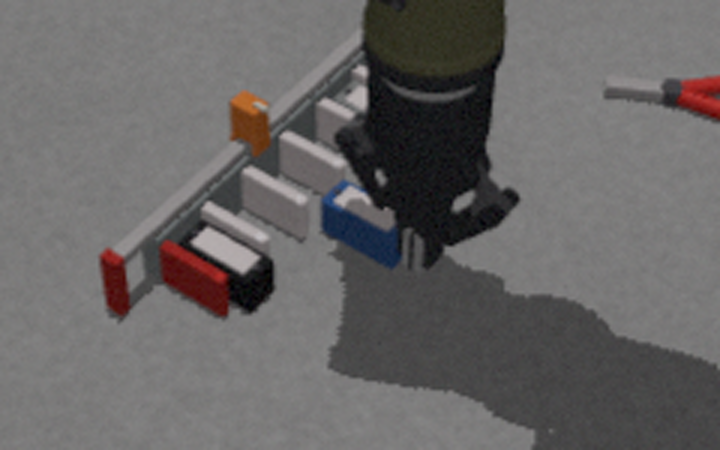

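View pics/scene_a.png

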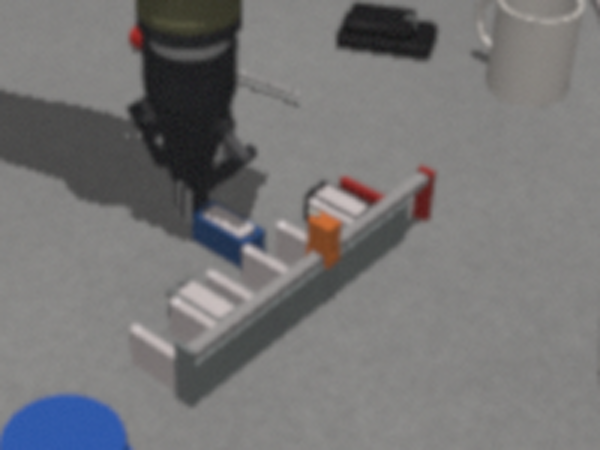

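```bash
python3 - <<'E'
from h import *
c=dict(np.load('side_a.npz'));o=np.array([200,180])
k=np.array([[324,207],[347,184],[403,241]])/3+o-.5
print('cas',toR(ray(c,k,.03,c['T'])).round(4).tolist())
k=np.array([[244,172],[308,206],[281,136],[345,170]])/3+o-.5
print('fin3 ,4',toR(ray(c,k,.034,c['T'])).round(4).tolist())
E
```

```text
cas [[-0.0098, 0.038], [-0.0095, 0.012], [-0.0688, 0.0315]]
fin3 ,4 [[0.0501, 0.0473], [-0.0031, 0.0465], [0.0514, 0.0054], [-0.003, 0.0054]]
```

The cassette's front end is about 7 mm before the mouth, with its centre at y ≈ 0.024 and yaw still ≈ +0.1. I'll push nearer its +y rear corner to turn it straight.

```bash
python3 - <<'E'
from look import *
push(-.092,.0225,v=.08);push(-.092,.031,v=.08)
push(-.08,.031,v=.06);push(-.071,.031);look('b')
E
```

```text
11.08 [-0.0924  0.0225] 0.0101 [ 0.24 -0.57] 0.5
11.34 [-0.0915  0.0317] 0.0101 [-0.45 -0.19] 0.05
11.69 [-0.0793  0.0308] 0.0099 [-0.31 -0.04] 0.11
12.07 [-0.0707  0.031 ] 0.01 [ 0.36 -0.14] 0.32
```

View pics/side_b.png

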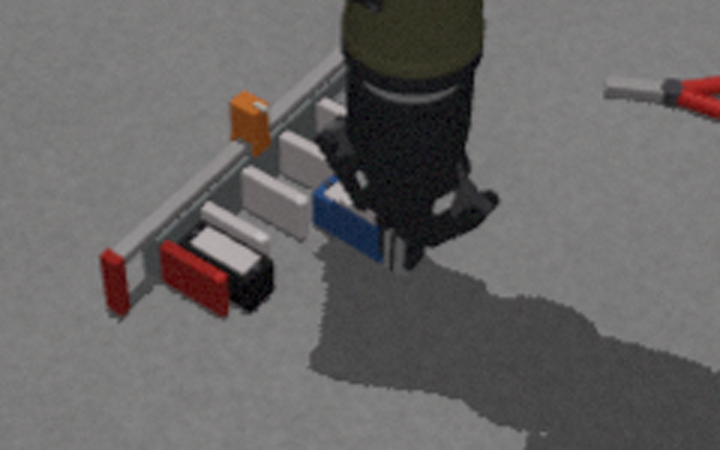

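```bash
python3 - <<'E'
from look import *
c=dict(np.load('side_b.npz'));o=np.array([200,180])
k=np.array([[314,203],[336,179],[383,232]])/3+o-.5
print('cas',(toR(ray(c,k,.03,c['T']))+[.003,-.001]).round(4).tolist())
cv2.imwrite('pics/sb2.png',cv2.resize(cv2.convertScaleAbs(c['img'][225:275,275:345],alpha=1.7)[:,:,::-1],None,fx=10,fy=10,interpolation=cv2.INTER_NEAREST))
E
```

```text
cas [[0.0007, 0.0381], [0.0022, 0.0116], [-0.0509, 0.0319]]
```

View pics/sb2.png

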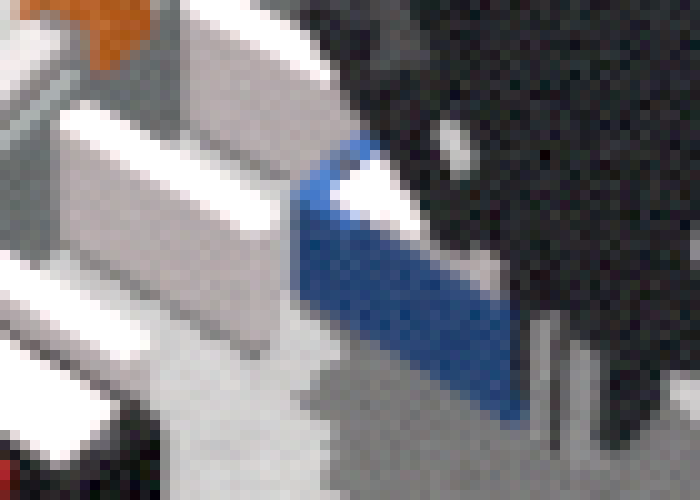

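```bash
python3 - <<'E'
from look import *
c=dict(np.load('side_b.npz'));o=np.array([275,225])
for n,z,k in('bot',0,[[296,300],[515,424]]),('top',.03,[[294,195],[507,305]]),('finbot',0,[[80,258],[258,357]]),('fintop',.034,[[60,122],[262,236]]):
    P=toR(ray(c,np.array(k)/10+o-.5,z,c['T']));d=P[0]-P[1];print(n,P.round(4).tolist(),np.arctan2(d[1],d[0]).round(3))
E
```

```text
bot [[0.0026, 0.0331], [-0.0525, 0.0337]] -0.011
top [[0.0033, 0.0325], [-0.048, 0.0312]] 0.024
finbot [[0.045, 0.0502], [-0.0006, 0.05]] 0.003
fintop [[0.0509, 0.0474], [-0.0006, 0.0481]] -0.013
```

```bash
python3 - <<'E'
from look import *
c=dict(np.load('scene_b.npz'))
cv2.imwrite('pics/cb2.png',cv2.resize(cv2.convertScaleAbs(c['img'][235:285,305:375],alpha=1.5)[:,:,::-1],None,fx=10,fy=10,interpolation=cv2.INTER_NEAREST))
E
```

```text
(no output)
```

View pics/cb2.png

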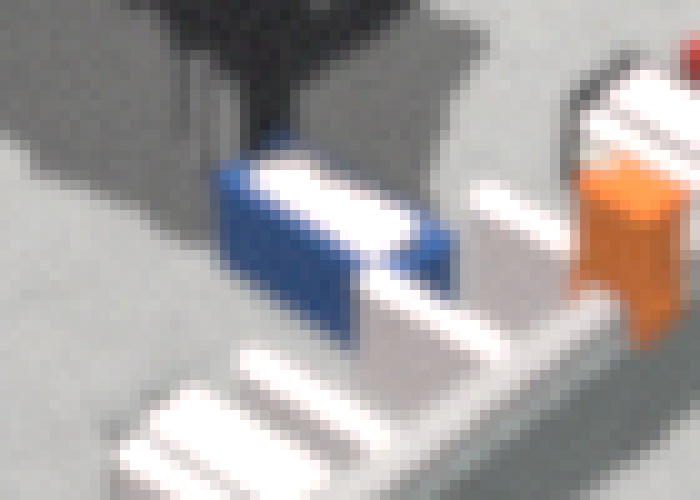

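```bash
python3 - <<'E'
from look import *
c=dict(np.load('scene_b.npz'));o=np.array([305,235])
for n,z,k in('castop -y rear, front, +y front',.03,[[220,178],[372,265],[452,238]]),('fin3,4 front top centre',.034,[[478,192],[372,280]]),('fin5 front',.034,[[250,358]]):
    P=toR(ray(c,np.array(k)/10+o-.5,z,c['T']));print(n,P.round(4).tolist())
E
```

```text
castop -y rear, front, +y front [[-0.0546, 0.0061], [-0.0043, 0.006], [0.0033, 0.0269]]
fin3,4 front top centre [[-0.0005, 0.041], [0.0026, -0.002]]
fin5 front [[0.0003, -0.0428]]
```

Both views agree: the cassette is straight, with its centre at y ≈ 0.019 and its front at the mouth. I'll push it in centrally.

```bash
python3 - <<'E'
from look import *
push(-.078,.031,v=.08);push(-.078,.020,v=.08)
push(-.06,.020);push(-.05,.020);push(-.04,.020);push(-.032,.020);look('c')
E
```

```text
12.42 [-0.0787  0.031 ] 0.01 [ 0.04 -0.23] 0.24
12.71 [-0.0778  0.0193] 0.01 [0.32 0.22] -0.28
13.31 [-0.0599  0.02  ] 0.0099 [-0.25  0.51] -0.3
13.71 [-0.0496  0.02  ] 0.01 [-0.21  0.68] -0.19
14.11 [-0.0395  0.02  ] 0.01 [0.05 0.  ] -0.07
14.46 [-0.0315  0.0201] 0.01 [ 0.08 -0.3 ] -0.03
```

View pics/side_c.png

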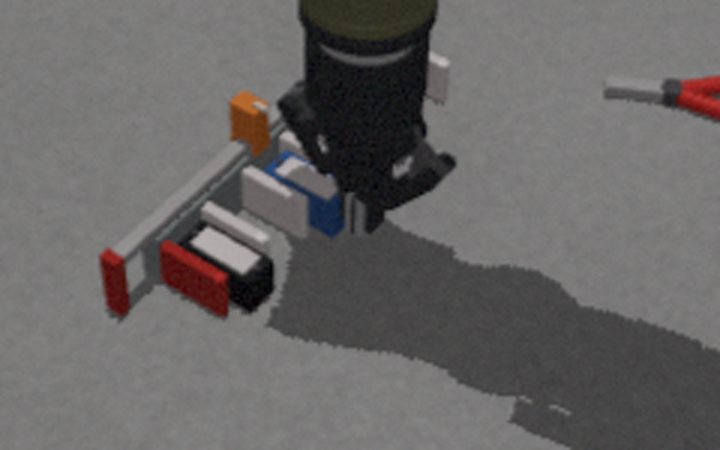

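View pics/scene_c.png

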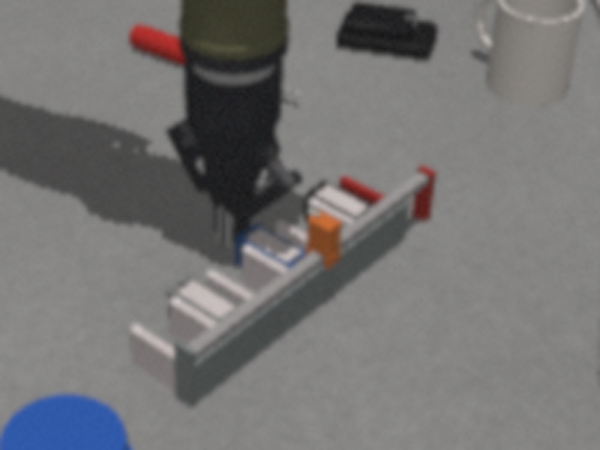

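The cassette is in gap 3. I'll push the last 10 mm in small steps, watching the force.

```bash
python3 - <<'E'
from look import *
x=-.0315
while x<-.012:
    x+=.0015;push(x,.020,v=.02)
    s=bot.get_state()
    if (Rr.T@s['ft_force'][:2])[0]<-4:break
look('d')
E
```

```text
14.81 [-0.0299  0.02  ] 0.01 [-0.93 -0.48] -0.6
15.06 [-0.0286  0.02  ] 0.01 [-1.39 -0.37] 0.61
15.31 [-0.0268  0.02  ] 0.01 [-1.06 -0.44] 0.07
15.56 [-0.0253  0.02  ] 0.01 [-0.9  -0.59] 0.57
15.81 [-0.0237  0.02  ] 0.01 [0.09 1.27] 1.16
16.06 [-0.0228  0.02  ] 0.01 [-3.1  -0.16] 1.45
16.31 [-0.0228  0.0199] 0.0099 [-7.12  1.48] 4.48
```

View pics/side_d.png

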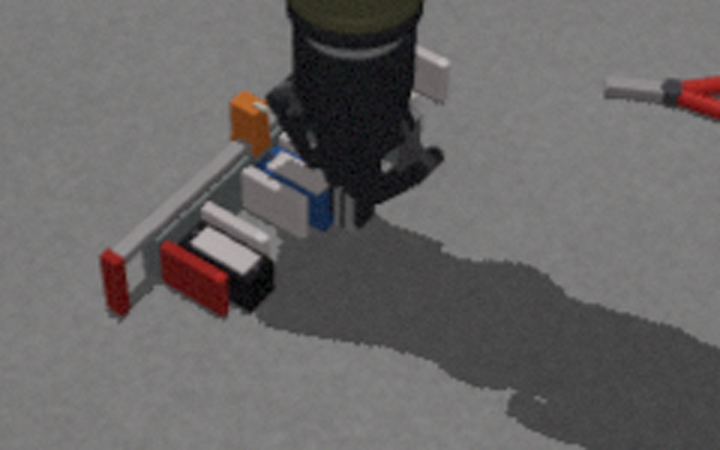

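The motion stopped firmly at -0.0228. I'll back off and check from above whether that is the wall.

```bash
python3 - <<'E'
from look import *
push(-.05,.020,v=.06)
bot.move_l(W(-.05,.02,.15),velocity=.15)
bot.move_to(W(-.02,-.05,.20),RT);bot.sleep(.2)
s=bot.get_state();c=cams.capture('wrist');T=wristT(c,s);np.savez('w4.npz',Tw=T,**c);print(s['clock'])
cv2.imwrite('pics/w4.png',c['img'][:,:,::-1]);look('e')
E
```

```text
17.04 [-0.0496  0.0201] 0.0102 [0.1  0.16] 0.68
18.775
```

View pics/w4.png

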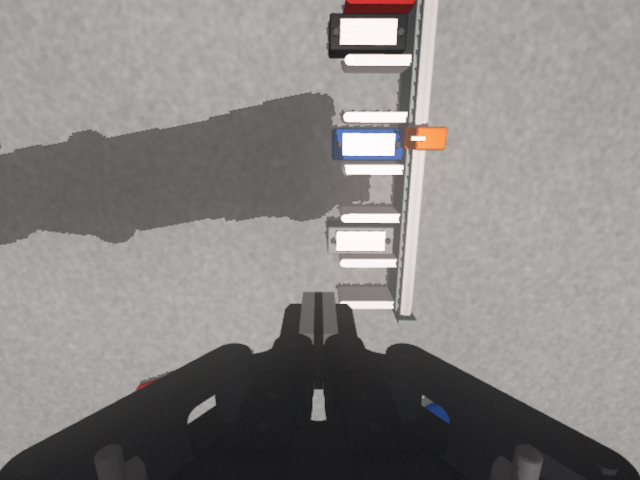

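View pics/side_e.png

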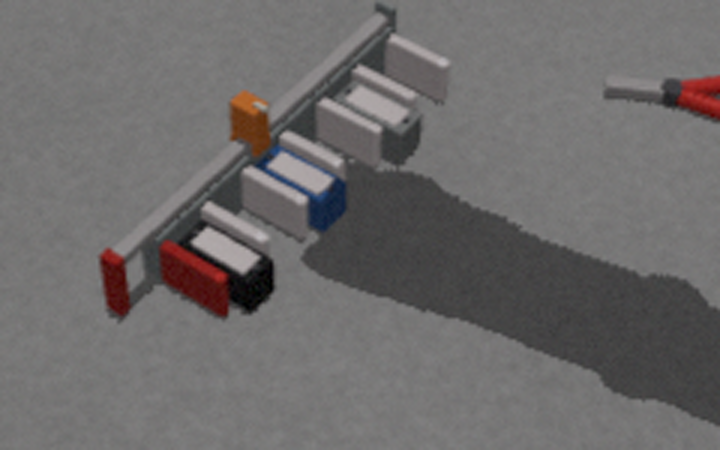

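```bash
python3 - <<'E'
from h import *
c=dict(np.load('w4.npz'))
cv2.imwrite('pics/w4c.png',cv2.resize(cv2.convertScaleAbs(c['img'][95:265,320:460],alpha=1.2)[:,:,::-1],None,fx=3.5,fy=3.5,interpolation=cv2.INTER_NEAREST))
cv2.imwrite('pics/w4b.png',cv2.resize(cv2.convertScaleAbs(c['img'][105:185,325:455],alpha=1.2)[:,:,::-1],None,fx=6,fy=6,interpolation=cv2.INTER_NEAREST))
E
```

```text
(no output)
```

View pics/w4b.png

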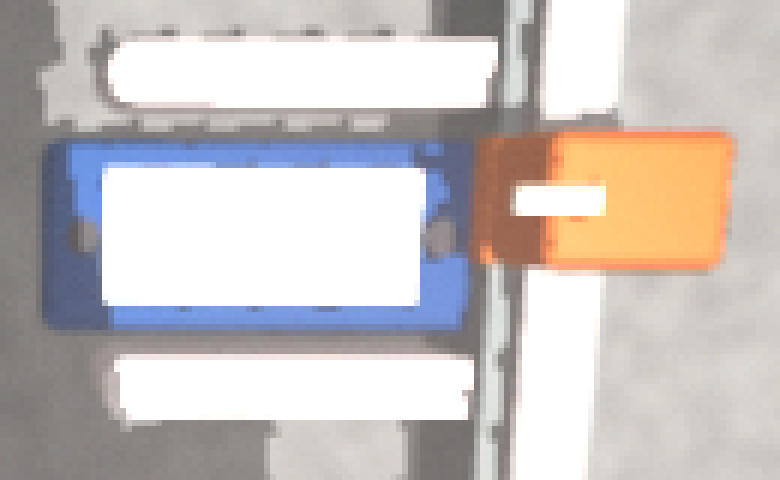

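View pics/w4c.png

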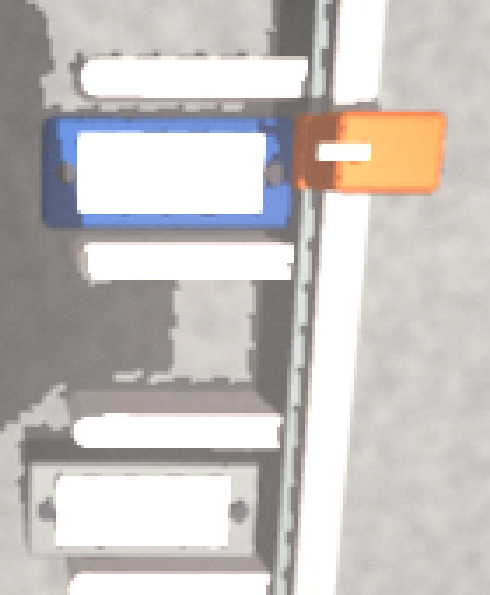

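```bash
python3 - <<'E'
from h import *
c=dict(np.load('w4.npz'));T=c['Tw'];o=np.array([325,105])
P=toR(ray(c,np.array([[45,142],[472,140],[467,330],[45,330]])/6+o-.5,.03,T));a=P[1]-P[0]+P[2]-P[3]
print('cas',P.round(4).tolist(),P.mean(0).round(4),np.arctan2(a[1],a[0]).round(3))
P=toR(ray(c,np.array([[550,135],[733,132],[722,270],[543,268]])/6+o-.5,.079,T));print('rider',P.mean(0).round(4),.135-P.mean(0)[1])
print('fins',toR(ray(c,np.array([[107,73],[112,387]])/6+o-.5,.034,T)).round(4).tolist())
o=np.array([320,95]);P=toR(ray(c,np.array([[25,465],[258,465],[252,555],[25,553]])/3.5+o-.5,.03,T));print('grey',P.mean(0).round(4))
E
```

```text
cas [[-0.0092, 0.0331], [0.0499, 0.0335], [0.0511, 0.0079], [-0.0089, 0.0078]] [0.0207 0.0206] 0.005
rider [0.0588 0.0254] 0.10962692212216749
fins [[-0.0011, 0.042], [0.0006, 0.0002]]
grey [ 0.0171 -0.0637]
```

```bash
python3 -c "
from station import bot,close_job
print(bot.get_state()['clock']);close_job()"
```

```text
18.925
the job is handed in; nothing more can be done
```

The rider is level with the third gap and the blue cassette is fully home in it. I handed the job in at 18.9 s of the 64 s allowed; no verdict is reported.

**What I did:** With the gripper shut, I ran a fingertip behind the orange rider along the rail, past the first and second gaps, and backed off at the third. I then pushed the blue cassette in three stages: a straight push to the mouth, a push on its rear corner to straighten it, and a central push until it stopped firmly at about 7 N.

**Last checks, from the wrist camera with the arm clear, in the rack's frame:**

| Check | Measured | Allowed |
|---|---|---|
| Rider travel | about 0.110 m (0.109 m in the view before the cassette push) | 0.103–0.125 m |
| Cassette x | 0.021 m | 0.016–0.030 m |
| Cassette y | 0.021 m | 0.014–0.028 m |
| Cassette yaw to the rack | about 0.005 rad | below 0.15 rad |

The spare cassettes look unmoved in the last pictures, and I never went near the other objects.

**Disagreements:**
- **Rack frame:** fin positions differed by 1–3 mm between views, or up to 4 mm in the side view. The margins above still cover what I judged the true positions to be.
- **Grey spare:** I measured it at x = 0.017 m where it should be 0.022 m. I put that down to rough corner picks on a pale object.
- **First cassette push:** it left the cassette turned by about 0.1 rad, which is why I added the corner push.

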